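# Seat the empty reel on the thread winder's drive studs

## Robot

A 6-joint arm with a two-finger parallel gripper is mounted at the origin on the work surface. World frame = base frame: x ahead of the robot, y to its left, z up, the work surface at z = 0. Lengths are in m, angles in rad, forces in N, time in s.
With the tool pointing down it reaches from about 0.375 to 0.75 m from the base axis. Payload 9 kg.
Tool frame: the origin (TCP) lies between the finger pads; the fingertips stand 8 mm ahead of it and the grasp point (between the pads) lies 11 mm behind it (manip.tip_reach is the distance from the TCP to the fingertips, in m); x points along the fingers, y is the direction in which the jaws open and shut, and the axes are right-handed (so a half turn about x gives the same grasp; the last joint's range is limited). The gripper opens to 85 mm and grips with 20 to 120 N. Pads are 22 mm wide; open, the fingers measure 114 mm over their backs; the gripper's body (76 mm by 85 mm) begins 54 mm behind the grasp point. The pads swing forward as they close: fully open they stand 13 mm farther back than shut.
Start: joints at [1.043, 0.104, 0.097, 1.564, 0, 1.353], TCP at [0.183, 0.571, 0.239] pointing down, gripper open.
Joint ranges: [-2.99, 2.99], [-0.84, 1.86], [-1.1, 1.16], [-1.84, 2.11], [-1.51, 1.56], [-3.14, 3.14]. Speed limits (rad/s): [2.22, 2.22, 2.57, 3.14, 3.14, 3.14].

## Interface

Orientations are given as a rotation vector (axis times angle).
In Python, from cell import manip gives the robot as it stands. The module is installed in compiled form; this text tells all that it offers. Calls block until the motion is done:
- manip.move_to(position, orientation): joint-space move of the TCP to a pose.
- manip.move_l(position, orientation=None, vel=0.15, stop_force=None): straight line of the TCP; orientation=None keeps the orientation; vel is the mean speed in m/s. With stop_force (N) it stops when the force on the tool has changed by that much, and returns True; else False.
- manip.move_joints(angles): joint-space move.
- manip.gripper_to(opening): finger opening in m; the grip force is fixed at half the most; returns when the fingers have stopped.
- manip.hold(seconds).
- manip.inverse_kinematics(position, orientation): joint angles nearest the present ones, or None.
- manip.state(): the state.
- manip.snapshot(name): name is "scene" or "top" or "wrist"; returns (picture, depth): 384x512x3 uint8, red, green, blue; 384x512 float32, m along the optical axis (not along the pixel's ray), 0 where there is no reading.
- manip.calibration(name): a dict with "intrinsics" (3x3 intrinsics, pixels), "rvec" (rotation vector, rad) and "tvec" (3), from world to camera coordinates, as OpenCV has them. Camera axes: x right, y down, z forward; pixel columns grow to the right and rows downward; lengths in m; the calibration is good to about 2 mm. A picture is of the moment at which its call begins: read the wrist's pose just before it. calibration takes no time and is no camera call; for the wrist camera it gives the pose at the moment of the call.
A pose or a line that the arm cannot do raises manip.MotionError and nothing moves.
- manip.hand_in(): hands the job in, once; it reports no verdict.
The state is a dict: "time_s": time; "q": joint angles; "joint_vel": joint speeds; "joint_efforts": joint torques, N m; "tool_pos": TCP position; "tool_rot": TCP orientation; "force": force on the tool from outside, world axes, zero at the start; "moment": the same for the moment, N m; "gripper_width": finger opening in m.
Only numpy, scipy, OpenCV 4.12 (cv2) and the standard library are available. Lean on these libraries where they do the work, as an engineer would, in place of code of your own. Each camera call takes 0.05 s, during which the arm holds its last target. There are 200 camera calls.

## Task

The embroidery workshop's winder is to be made ready: take the empty white reel that has four holes in its flange, put it flange down over the winder's upright spindle, and turn it until its holes find the four drive studs, so that it sits fully home, flush on the drive plate. Feel for the studs with a light hand and never force the reel down; let go of it once it is home, and leave the other things on the table where they are.

Things in the scene. Friction and masses are not known exactly. Their poses are not given: they have to be found in the camera images.
- reel_mid (a point): Centre (half-way up, on the axis) of the white plastic reel, about 200 g, 70 mm tall, standing flange down, z up its axis. Grip its plain round hollow barrel: outer diameter 44, from 10 to 70 above the underside, open at the top. Underside 35 below this point, top 35 above.
- reel_foot (a point): Same reel, on its axis at the underside of the flange. Flange: round, diameter 130, 10 thick, bore 18 on the axis, four through holes of diameter 13 with centres 38.2 from the axis, at 45, 135, 225 and 315 degrees from this point's x axis.
- winder_seat (a point): Winder (fixed): on its spindle axis, at the top face of its round rubber-faced drive plate, diameter 116, 80 above the table; z up, x towards the motor housing (108 tall, from 82 to 168 along x, 140 wide; thin guide post 230 tall at x 148, y 52). Reel fully home: reel_foot is at this point. Forcing the reel on with more than about 50 N damages it.
- spindle_tip (a point): Top of the upright spindle, 40 above the drive plate: diameter 16, its nose tapers to 8 over the last 10. Spindle and studs stand on the drive plate.
- stud_plane (a point): On the spindle axis, level with the stud tips, 16 above the drive plate: a reel not yet lined up rests here. Four steel studs 90 degrees apart, centres 38.2 from the axis, diameter 10, tips tapered to 5 over the last 4. The angle at which plate and studs stand differs each time and is NOT reported (this point keeps the winder's axes): see it or find it by feel. The plate holds still up to 1.5 N m.
- plain_reel: Bystander: a smaller white reel, flange diameter 100, 6 thick, WITHOUT stud holes, barrel 38, 60 tall. Origin at the centre of its underside.
- bowl: Bystander: empty ceramic bowl, diameter 116, 50 tall. Origin at the centre of its underside.
- thimble: Bystander: red plastic thimble, 21 wide, 25 tall. Origin at the centre of its underside.
- magnifier: Bystander: magnifier lying flat, lens 78 across, 14 high, wooden handle to 140 along -x from the lens centre. Origin below the lens centre.
- hoop: Bystander: bamboo embroidery hoop lying flat, diameter 150, 12 high, brass screw at +x. Origin at its centre, on the table.

How it is judged:
By the outcome, as a careful person would: the job done as asked, in the order asked, and still so for the second after the job is handed in, with the robot touching nothing.
It also fails if it takes over 54 s, if anything falls off the work surface, if the arm or the gripper's body presses on something with over 40 N, if the wrist force passes 120 N, or if a joint passes its speed limit or range.

## Working session

There is one attempt and no reset: what is moved stays moved. The work goes in short steps, each a Python script; the robot and the scene stay as the last script left them, time stands still between calls to the robot, and variables do not carry over. Pictures are saved under pics/ and viewed, about 8 in all and at most 12, crops included, and the job is handed in when it is done.

```bash
mkdir -p pics; ls
cat > h.py <<'E'
import numpy as np, cv2
from cell import manip
def snap(n):
    c=manip.calibration(n); p,d=manip.snapshot(n); return p,d,c
def world(d,c):
    K=np.array(c["intrinsics"]);R=cv2.Rodrigues(np.array(c["rvec"],float))[0];t=np.array(c["tvec"]).ravel()
    v,u=np.mgrid[:d.shape[0],:d.shape[1]]
    X=np.stack([(u-K[0,2])/K[0,0]*d,(v-K[1,2])/K[1,1]*d,d],-1)
    return (X-t)@R
def save(n,p): cv2.imwrite("pics/"+n,p[:,:,::-1])
E
python3 - <<'E'
from h import *
s=manip.state();print(s)
for n in("top","scene"):
    p,d,c=snap(n);np.savez(n,p=p,d=d,W=world(d,c));print(n,c)
    globals()[n]=p
save("a.png",cv2.resize(top,(800,600)));save("b.png",cv2.resize(scene,(800,600)))
E
```

```text
pics
{'time_s': 0.0, 'q': array([1.04329397e+00, 1.04677586e-01, 9.64740792e-02, 1.56386878e+00,
       3.97134643e-06, 1.35311806e+00]), 'joint_vel': array([ 9.42339269e-04, -1.81952912e-04, -8.23493097e-05, -1.59052156e-03,
       -3.56603349e-04, -7.35480340e-04]), 'joint_efforts': array([ 7.69843537e-04, -5.56928551e+01,  5.03648293e+01,  1.67535333e-02,
       -1.57918548e-04, -4.12914332e-06]), 'tool_pos': array([0.18275442, 0.57116906, 0.23853766]), 'tool_rot': array([ 0.24223958,  1.55755325, -0.2441103 ]), 'force': array([-0.22356264, -0.15567434, -1.03205027]), 'moment': array([-0.04186154,  0.01721077,  0.10869569]), 'gripper_width': 0.0853592537702229}
top {'intrinsics': array([[439.93297159,   0.        , 251.26765542],
       [  0.        , 439.93297159, 189.83447181],
       [  0.        ,   0.        ,   1.        ]]), 'rvec': array([ 2.16363878, -2.18919842,  0.09238922]), 'tvec': array([-0.09027867,  0.60523366,  1.45728293])}
scene {'intrinsics': array([[386.30032592,   0.        , 257.22112319],
       [  0.        , 386.30032592, 200.38174677],
       [  0.        ,   0.        ,   1.        ]]), 'rvec': array([ 1.20407658,  2.1245067 , -1.14479936]), 'tvec': array([ 0.38592235, -0.19675428,  1.38890548])}
```

View pics/a.png

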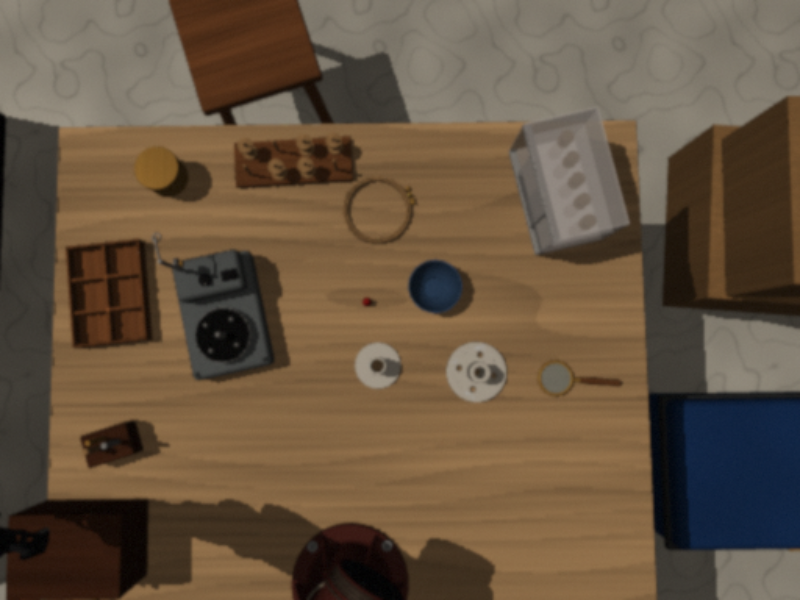

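View pics/b.png

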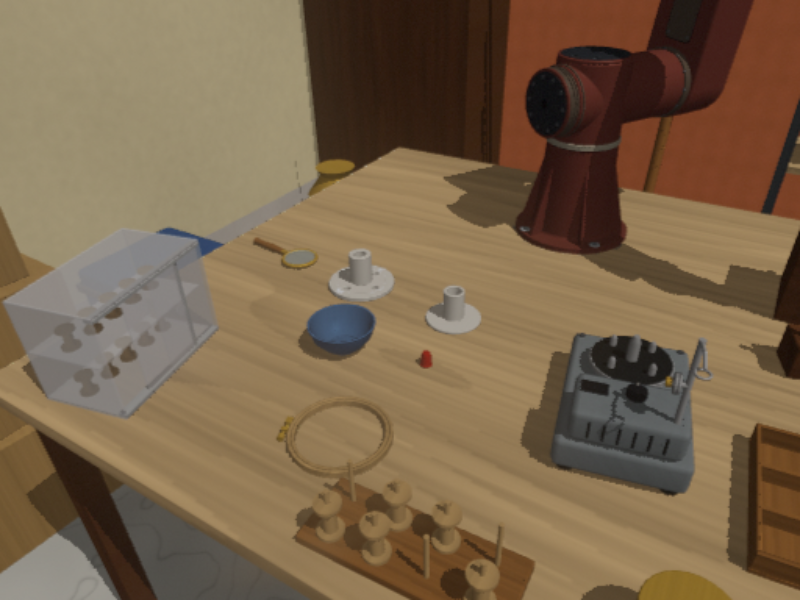

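Run:
```python
from h import *
from scipy.optimize import least_squares
z=np.load("top.npz");p,d,W=z["p"],z["d"],z["W"]
def P(u,v):return W[int(v*.64),int(u*.64)]
for n,(u,v) in dict(reel=(465,388),table=(420,420),plate=(222,350),house=(215,270),plain=(365,375)).items():print(n,P(u,v))
def near(c,r,z0,z1):
    m=(np.hypot(W[...,0]-c[0],W[...,1]-c[1])<r)&(W[...,2]>z0)&(W[...,2]<z1);return W[m]
def cen(q):
    h=cv2.convexHull((q[:,:2]*1e4).astype(np.float32))[:,0]/1e4
    f=least_squares(lambda s:np.hypot(h[:,0]-s[0],h[:,1]-s[1])-s[2],[*h.mean(0),.05]);return f.x,len(q)
c=P(465,388)
print("flange",cen(near(c,.1,.005,.02)),"barrel",cen(near(c,.1,.064,.08)))
w=P(222,350)
q=near(w,.075,.09,.13);print("studs",np.round(q,4))
a=p[185:250,105:185];b=p[205:270,270:340]
save("c.png",np.hstack([cv2.resize(a,None,fx=5,fy=5,interpolation=2),cv2.resize(b,None,fx=5,fy=5,interpolation=2)]))
```

```text
reel [ 0.4069918  -0.24918516  0.00953197]
table [ 0.3409184  -0.1506868   0.00319796]
plate [0.49292086 0.25669103 0.0797202 ]
house [0.65889447 0.26784341 0.10573404]
plain [ 0.43616879 -0.03350568  0.00496907]
flange (array([ 0.4085153 , -0.25210709,  0.09572387]), 871) barrel (array([ 0.44266501, -0.27594969,  0.02108996]), 99)
studs [[0.5631 0.2351 0.0918]
 [0.56   0.2384 0.0912]
 [0.5597 0.2342 0.0955]
 [0.5566 0.2379 0.0933]
 [0.5563 0.2336 0.0977]
 [0.5508 0.2892 0.0934]
 [0.5508 0.2862 0.0926]
 [0.5478 0.2931 0.0906]
 [0.5477 0.2897 0.0913]
 [0.5476 0.2862 0.0923]
 [0.5445 0.2928 0.0915]
 [0.5442 0.2881 0.0969]
 [0.5445 0.2867 0.0904]
 [0.5336 0.2552 0.1126]
 [0.5306 0.2618 0.1115]
 [0.53   0.2554 0.124 ]
 [0.5303 0.2542 0.1163]
 [0.5303 0.2515 0.1148]
 [0.5307 0.2507 0.1052]
 [0.5311 0.2509 0.0917]
 [0.5271 0.2595 0.1202]
 [0.527  0.2559 0.122 ]
 [0.5268 0.252  0.1249]
 [0.527  0.2502 0.1196]
 [0.5273 0.2496 0.1094]
 [0.5276 0.2484 0.1016]
 [0.5239 0.2589 0.1225]
 [0.5238 0.2558 0.1222]
 [0.5238 0.2528 0.1219]
 [0.5238 0.25   0.1204]
 [0.5242 0.25   0.1077]
 [0.5245 0.249  0.0989]
 [0.5211 0.2617 0.1116]
 [0.5208 0.2566 0.1191]
 [0.5209 0.2544 0.1151]
 [0.5211 0.253  0.1083]
 [0.5212 0.251  0.1034]
 [0.5084 0.2277 0.094 ]
 [0.5084 0.2244 0.0944]
 [0.5084 0.2218 0.0917]
 [0.5053 0.2282 0.0916]
 [0.5052 0.2243 0.0946]
 [0.5051 0.2203 0.098 ]
 [0.4962 0.2773 0.0992]
 [0.4962 0.2762 0.0914]
 [0.493  0.2783 0.0955]
 [0.493  0.275  0.0959]
 [0.4898 0.2761 0.0916]]
```

View pics/c.png

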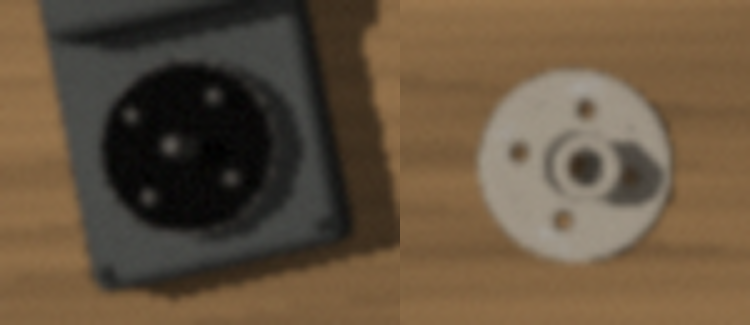

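```bash
cat >> h.py <<'E'
def ori(a):
    c,s=np.cos(a),np.sin(a)
    return cv2.Rodrigues(np.array([[0,c,s],[0,s,-c],[-1.,0,0]]))[0].ravel()
def yaw():
    R=cv2.Rodrigues(np.array(manip.state()["tool_rot"]))[0];return np.arctan2(R[1,1],R[0,1])
E
python3 - <<'E'
from h import *
print("yaw0",np.degrees(yaw()))
for nm,pp in dict(reel=[.443,-.272,.3],wind=[.526,.256,.25]).items():
    for a in range(-180,180,30):
        q=manip.inverse_kinematics(pp,ori(np.radians(a)));print(nm,a,None if q is None else np.round(q,2))
manip.move_to([.443-.06,-.272,.28],ori(np.radians(-90)))
p,d,c=snap("wrist");print(c,manip.state()["tool_pos"],manip.state()["time_s"]);save("d.png",p);np.savez("wr",p=p,d=d,W=world(d,c))
manip.move_to([.526-.06,.256,.30],ori(np.radians(-90)))
p,d,c=snap("wrist");print(c,manip.state()["tool_pos"],manip.state()["time_s"]);save("e.png",p);np.savez("ww",p=p,d=d,W=world(d,c))
E
python3 -c "
import cv2,numpy as np
a=cv2.imread('pics/d.png');b=cv2.imread('pics/e.png');cv2.imwrite('pics/f.png',cv2.resize(np.hstack([a,b]),(800,300)))"
```

```text
yaw0 72.2488874313077
reel -180 [-0.8  -0.12 -0.01  1.68 -0.   -2.37]
reel -150 [-0.8  -0.12 -0.01  1.68  0.   -2.9 ]
reel -120 [-0.8  -0.12 -0.01  1.68  0.    2.86]
reel -90 [-0.8  -0.12 -0.01  1.68  0.    2.34]
reel -60 [-0.8  -0.12 -0.01  1.68  0.    1.82]
reel -30 [-0.8  -0.12 -0.01  1.68  0.    1.29]
reel 0 [-0.8  -0.12 -0.01  1.68  0.    0.77]
reel 30 [-0.8  -0.12 -0.01  1.68  0.    0.24]
reel 60 [-0.8  -0.12 -0.01  1.68  0.   -0.28]
reel 90 [-0.8  -0.12 -0.01  1.68  0.   -0.8 ]
reel 120 [-0.8  -0.12 -0.01  1.68  0.   -1.33]
reel 150 [-0.8  -0.12 -0.01  1.68  0.   -1.85]
wind -180 [ 0.23  0.06  0.07  1.58  0.   -1.34]
wind -150 [ 0.23  0.06  0.07  1.58  0.   -1.86]
wind -120 [ 0.23  0.06  0.07  1.58  0.   -2.39]
wind -90 [ 0.23  0.06  0.07  1.58  0.   -2.91]
wind -60 [0.23 0.06 0.07 1.58 0.   2.85]
wind -30 [0.23 0.06 0.07 1.58 0.   2.32]
wind 0 [0.23 0.06 0.07 1.58 0.   1.8 ]
wind 30 [0.23 0.06 0.07 1.58 0.   1.28]
wind 60 [0.23 0.06 0.07 1.58 0.   0.75]
wind 90 [0.23 0.06 0.07 1.58 0.   0.23]
wind 120 [ 0.23  0.06  0.07  1.58  0.   -0.29]
wind 150 [ 0.23  0.06  0.07  1.58  0.   -0.82]
{'intrinsics': array([[276.43688636,   0.        , 257.85359686],
       [  0.        , 276.43688636, 189.66746223],
       [  0.        ,   0.        ,   1.        ]]), 'rvec': array([-2.07450219,  2.07432867,  0.28540108]), 'tvec': array([-0.27205429,  0.32209236,  0.52116025])} [ 0.38332314 -0.2715857   0.27999219] 3.1917
{'intrinsics': array([[276.43688636,   0.        , 257.85359686],
       [  0.        , 276.43688636, 189.66746223],
       [  0.        ,   0.        ,   1.        ]]), 'rvec': array([-2.07275314,  2.07611067,  0.28559056]), 'tvec': array([0.25610788, 0.39588047, 0.56312452])} [0.4660808  0.2558598  0.29997175] 7.475
```

View pics/f.png

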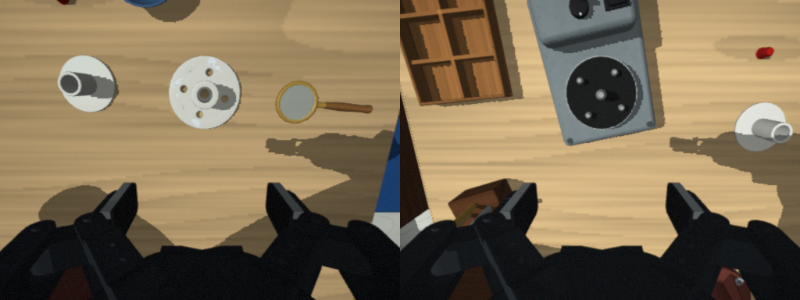

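```bash
cat >> h.py <<'E'
def rect(p,c,ctr,z,half=.075,n=600):
    "ortho picture of plane z: col -> +y left flipped (image right = -y), row down = -x"
    K=np.array(c["intrinsics"]);R=cv2.Rodrigues(np.array(c["rvec"],float))[0];t=np.array(c["tvec"]).ravel()
    s=2*half/n
    A=np.array([[0,-s,ctr[0]+half],[-s,0,ctr[1]+half],[0,0,z],[0,0,1]])
    H=K@np.c_[R,t]@A
    return cv2.warpPerspective(p,H,(n,n),flags=cv2.INTER_CUBIC|cv2.WARP_INVERSE_MAP)
def px2w(u,v,ctr,half=.075,n=600):
    s=2*half/n;return np.array([ctr[0]+half-s*np.asarray(v),ctr[1]+half-s*np.asarray(u)]).T
def blobs(mask,amin,amax):
    n,l,st,ce=cv2.connectedComponentsWithStats(mask.astype(np.uint8))
    return [(ce[i].round(1),st[i,4]) for i in range(1,n) if amin<st[i,4]<amax]
E
python3 - <<'E'
from h import *
K=[[276.43688636,0,257.85359686],[0,276.43688636,189.66746223],[0,0,1]]
cr=dict(intrinsics=K,rvec=[-2.07450219,2.07432867,.28540108],tvec=[-.27205429,.32209236,.52116025])
cw=dict(intrinsics=K,rvec=[-2.07275314,2.07611067,.28559056],tvec=[.25610788,.39588047,.56312452])
r=np.load("wr.npz");w=np.load("ww.npz")
R0=[.443,-.272];W0=[.526,.256]
a=rect(r["p"],cr,R0,.01);b=rect(w["p"],cw,W0,.096)
g=cv2.cvtColor(a,cv2.COLOR_RGB2HSV)
m=(g[...,1]<60)&(g[...,2]>110)
cs,_=cv2.findContours(m.astype(np.uint8),0,1);k=max(cs,key=cv2.contourArea)
(cx,cy),ax,_=e=cv2.fitEllipse(k);print("flange",px2w(cx,cy,R0),np.array(ax)*.25)
gb=cv2.cvtColor(b,cv2.COLOR_RGB2GRAY)
for u,s in blobs(gb>90,200,4000):print("stud?",u,s,px2w(*u,W0))
f=np.zeros((600,600),np.uint8);cv2.drawContours(f,[k],-1,1,-1)
for u,s in blobs((g[...,2]<100)&(f>0),300,6000):print("hole?",u,s,px2w(*u,R0))
for nm,Q,ctr,z0,z1 in(("barreltop",r["W"],R0,.066,.08),("tip",w["W"],W0,.117,.13)):
    q=Q[(np.hypot(Q[...,0]-ctr[0],Q[...,1]-ctr[1])<.05)&(Q[...,2]>z0)&(Q[...,2]<z1)];print(nm,q.mean(0),len(q),q.min(0),q.max(0))
save("g.png",cv2.resize(np.hstack([a,b]),(800,400)))
E
```

```text
flange [ 0.44026635 -0.27691486] [129.2727356  130.00244141]
stud? [17.1  3.1] 280 [0.600225 0.326725]
stud? [376.3 179.1] 892 [0.556225 0.236925]
stud? [485.4 194.5] 234 [0.552375 0.20965 ]
stud? [167.6 225.5] 786 [0.544625 0.2891  ]
stud? [513.1 286.9] 1065 [0.529275 0.202725]
stud? [292.2 308.2] 2055 [0.52395 0.25795]
stud? [422.4 386.6] 987 [0.50435 0.2254 ]
stud? [214.7 433.6] 878 [0.4926   0.277325]
stud? [432.5 475. ] 706 [0.48225  0.222875]
hole? [343.5 157.6] 571 [ 0.4786   -0.282875]
hole? [160.4 273.5] 668 [ 0.449625 -0.2371  ]
hole? [319.1 308.9] 4651 [ 0.440775 -0.276775]
hole? [312.2 354.4] 1120 [ 0.4294  -0.27505]
hole? [471.7 341.4] 1763 [ 0.43265  -0.314925]
barreltop [ 0.44096757 -0.27630119  0.06982085] 727 [ 0.41888487 -0.29778429  0.06653124] [ 0.46147438 -0.25505001  0.07240891]
tip [0.52412293 0.25682883 0.11934754] 69 [0.51985095 0.25190183 0.11702923] [0.52855093 0.26194815 0.12156154]
```

View pics/g.png

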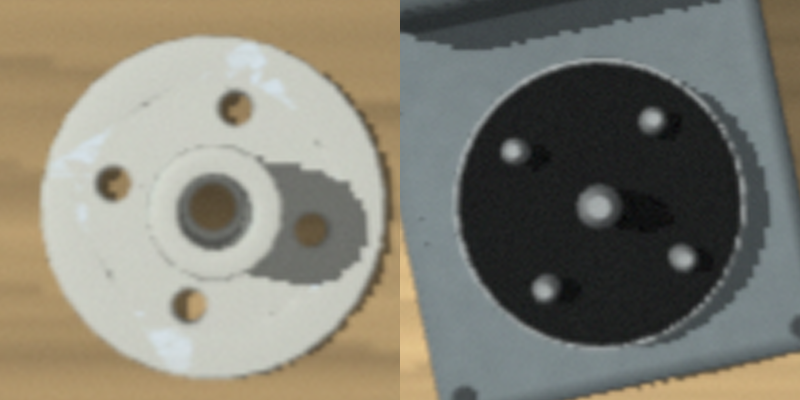

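Run:
```python
from h import *
st=manip.state
R=[.4405,-.2766];W=[.5244,.257];o=ori(np.radians(90))
manip.move_to([*R,.17],o)
print(manip.move_l([*R,.039],vel=.12,stop_force=8),st()["tool_pos"])
manip.gripper_to(.03);s=st();print("w",s["gripper_width"],s["force"],s["tool_pos"],s["time_s"])
manip.move_l([*R,.25],vel=.15);s=st();print("w",s["gripper_width"],s["force"],s["moment"])
manip.move_to([*W,.215],ori(np.radians(90-18.9)));s=st();print(s["force"],s["moment"],s["tool_pos"],np.degrees(yaw()),s["time_s"])
p,d,c=snap("wrist");save("i.png",p);np.savez("hold",p=p,d=d,W=world(d,c),**c)
```

```text
False [ 0.44093697 -0.27703816  0.03984915]
w 0.04313302385171847 [-0.724145    0.59175884  4.58330654] [ 0.44083236 -0.27690655  0.03973473] 11.175
w 0.04320294991457157 [ 0.50188621  0.37691284 -2.27557265] [ 0.0214644   0.04265947 -0.02386756]
[ 0.13593155 -1.04016729 -2.26736061] [-0.02820184 -0.01508362  0.05826742] [0.52475517 0.25621235 0.21501476] 71.04975542564326 14.6917
```

View pics/i.png

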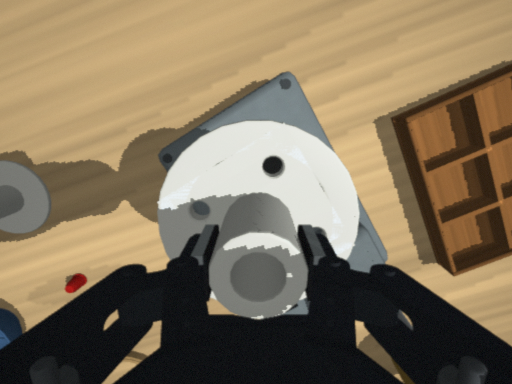

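Run:
```python
from h import *
h=np.load("hold.npz");s=manip.state();C=s["tool_pos"][:2]
z=.186
a=rect(h["p"],h,C,z)
Wd=h["W"];q=Wd[(np.hypot(Wd[...,0]-C[0],Wd[...,1]-C[1])<.06)&(abs(Wd[...,2]-z)<.012)];print("flange z",np.median(q[:,2]),len(q))
g=cv2.cvtColor(a,cv2.COLOR_RGB2HSV)
save("j.png",a)
def ray(u,v):
    K=h["intrinsics"];R=cv2.Rodrigues(h["rvec"])[0];t=h["tvec"].ravel();o=-R.T@t
    r=R.T@np.linalg.solve(K,[u,v,1]);return (o+r*(z-o[2])/r[2])[:2]
# outer edge: white->other along image rays in the rectified picture
w=((g[...,1]<50)&(g[...,2]>150)).astype(np.uint8)
cs,_=cv2.findContours(w,0,1);k=cv2.convexHull(max(cs,key=cv2.contourArea))[:,0]
P=px2w(k[:,0],k[:,1],C)
from scipy.optimize import least_squares
f=least_squares(lambda x:np.hypot(*(P-x).T)-.065,C,loss="soft_l1",f_scale=.0005);print("centre",f.x,"tcp",C,len(P))
for u in((273,166),(200,209)):
    X=ray(*u)-f.x;print(np.hypot(*X),np.degrees(np.arctan2(X[1],X[0]))%90)
```

```text
flange z 0.1853172629022182 13953
centre [0.52482345 0.25536608] tcp [0.52479544 0.25612503] 47
0.03925406235264137 57.26150245532381
0.037654621272503026 54.39949658060554
```

View pics/j.png

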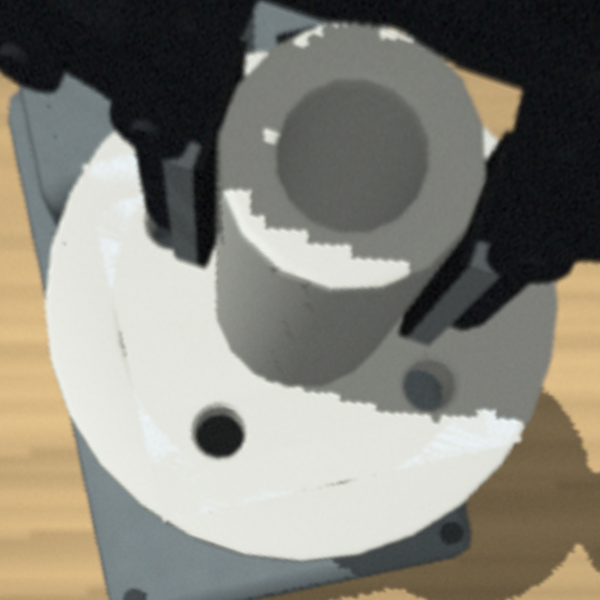

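Run:
```python
from h import *
st=manip.state
manip.move_l([.5242,.2578,.165],vel=.08);s=st();f0=s["force"];print(f0,s["tool_pos"])
for k in range(4):
    r=manip.move_l([*s["tool_pos"][:2],.119],vel=.03,stop_force=5);s=st()
    print(r,s["tool_pos"],np.round(s["force"]-f0,2),s["moment"],s["time_s"])
    if r:break
    break
```

```text
[-0.29643359 -0.18438477 -2.83338055] [0.52430842 0.2578651  0.16531191]
True [0.52421712 0.25782101 0.11969477] [ 0.75 -0.08  9.3 ] [-0.05457904  0.04344136 -0.00237261] 16.9417
```

Run:
```python
from h import *
st=manip.state
manip.gripper_to(.085);s=st();print(s["force"],s["gripper_width"],s["tool_pos"])
x,y=s["tool_pos"][:2]
print(manip.move_l([x,y,.27],vel=.12,stop_force=15))
manip.move_to([x-.07,y,.30],ori(np.radians(-90+180)) if 0 else ori(np.radians(90)))
manip.move_l([x+.08,y-.03,.30],vel=.2)
p,d,c=snap("wrist");save("k.png",p);Wd=world(d,c)
C=[.5244,.257];m=np.hypot(Wd[...,0]-C[0],Wd[...,1]-C[1])
r=(m>.03)&(m<.06)&(Wd[...,2]>.075)&(Wd[...,2]<.12);A=Wd[r]
co=np.linalg.lstsq(np.c_[A[:,:2]-C,np.ones(len(A))],A[:,2],rcond=None)[0];print("flange top plane",co,np.median(A[:,2]),len(A))
B=Wd[(m<.04)&(Wd[...,2]>.135)&(Wd[...,2]<.165)];print("barrel top",B[:,2].mean(),B.min(0),B.max(0),len(B));print(st()["time_s"],st()["force"])
```

```text
[ 0.36994763 -0.70802868 -0.6786561 ] 0.08540947333115467 [0.52324817 0.25754552 0.11816493]
False
flange top plane [-0.00089025 -0.00067973  0.08997388] 0.09001693333844876 6212
barrel top 0.14929107765757324 [0.50290751 0.23523764 0.13502093] [0.54528614 0.2777123  0.15269631] 1191
20.2167 [-0.71185107 -0.09277408 -0.50730471]
```

View pics/k.png

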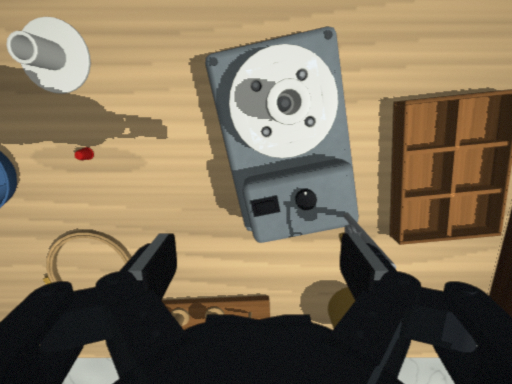

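```bash
python3 -c "
from cell import manip
manip.hold(.3);print(manip.state()['force']);manip.hand_in()"
```

```text
[-0.34601686 -0.23195377  0.37644964]
the job is handed in; nothing more can be done
```

The four-hole white reel is on the winder, fully home on the drive plate with its holes over the four studs, and the job is handed in. The whole run took about 20 s of the 54 s allowed.

**What I did:** I found the reel, its hole angle, the spindle and the stud angle from the camera images. I gripped the barrel and turned the reel about 19° so its holes lined up with the studs. I then lowered it with a 5 N stop. It slid past the studs without catching, so no turning by feel was needed. It stopped at seat height with about 9 N up on the tool. I then opened the gripper and moved straight up and clear.

**Last checks:**
- **Seating:** the flange top measured 90.0 mm above the table, where a fully seated reel should be, and it is level. The barrel top averaged 149.3 mm against 150 mm, within camera accuracy.
- **Studs:** the last picture shows all four holes, each dark in the middle as if filled by a stud.
- **Robot:** the tool force was near zero before handing in, so the robot was touching nothing.
- **Other things on the table:** nothing else was handled, and no unexpected contact showed in the forces. I did not re-measure where the other things stand.

No check failed. The only disagreement was between two estimates of the hole angle while the reel was held, 57.3° and 54.4° (the studs stand at about 57.7°). The second came from a shadowed hole, and the reel seated cleanly.

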